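# Turn the parts tray round in its case

### The job

The white parts tray was pushed into the blue case back to front, so its plain end sticks out. Slide the tray right out, turn it half round, keeping it upright, and slide it back in so that the yellow end faces out at the mouth. Ease it in gently, without ramming the case, until you feel it fully home against the stop inside, let go, and leave the things around it where they are.

Things in the scene. Friction and masses are not known exactly. Their poses are not given: they have to be found in the camera images.
- case: Blue case (sleeve), fixed to the bench, 124 long x 61 wide (69 at the mouth) x 44 high, on a steel base plate 85 wide. Open at one end, the mouth. Inside, hidden, is a rigid adjustable stop, 106 to 118 deep: find it by feel. Cavity 53 wide, from 3 (its floor) to 40 above the bench. Origin on the bench under the cavity's middle. x points from mouth (-60) inwards, z up; it heads 0.6 to 1.4 rad left of straight ahead.
- case_mouth (a point): Centre of the case's mouth: on its plane, midway across, 20 above the bench. Axes as the case. The last 18 of the side walls flare out by 4 each side to guide the tray in; the 3 mm floor starts here, so the tray must be raised 3 (to 5) mm off the bench to enter.
- tray_center (a point): Centre, half-way up, of the loose white open-topped tray, 120 long x 50 wide x 34 high, 0.1 to 0.21 kg, with parts fixed inside below the rim. Box-shaped, both ends alike but for colour. x points to the yellow end, z up. Centre 17 up on the bench, 20 up in the case. Clearance in the case 1.5 each side, 3 above. Sliding friction only, no catch or spring. Home, it stands 2 to 14 out.
- yellow_end (a point): Middle of the outer face of the tray's yellow end (last 12 mm yellow all round), half-way up, 60 from the tray's centre along +x. At the start it is hidden inside the case.
- plain_end (a point): Middle of the outer face of the tray's plain white end, half-way up, 60 from the tray's centre along -x. At the start it stands 36 to 48 out of the mouth. The case walls stop the fingers beside the tray, so the last part must be pushed on the end face.
- bin: Bystander: yellow open bin, 220 x 150 x 55 high, with white sign pieces in it, to the right of the work. Origin under its centre.
- letters: Bystander: stack of four U-shaped sign letters, 50 x 50 x 32 high, white with a blue one on top, to the left. Origin under its centre.
- tape: Bystander: red tape dispenser, 120 x 50 x 68 high with a black roll, ahead and to the right of the work. Origin under its centre.

How it is judged:
On the way, in this order (a step that is already met when the one before it is completed fails the run):
1. the tray is wholly out of the case, clear of its mouth (x of yellow_end in the frame of case below -0.062 m), for 0.2 s.
2. the tray is going back in, plain end first (x of plain_end in the frame of case above -0.035 m and x of yellow_end in the frame of case below -0.062 m and y of plain_end in the frame of case between -0.004 and 0.004 m and z of plain_end in the frame of case below 0.026 m), for 0.1 s.
At the end, for the whole second after the job is handed in: The tray lies upright (within 0.08 rad) and at rest inside the case, yellow end at the mouth and plain end within 3 mm of the hidden stop, centred within 5 mm; bin, letters and tape dispenser are within 30 mm of where they were (x of plain_end in the frame of stop above -0.003 m and x of yellow_end in the frame of case below -0.055 m and x of plain_end in the frame of case above 0.04 m and y of yellow_end in the frame of case between -0.005 and 0.005 m and y of plain_end in the frame of case between -0.005 and 0.005 m and z of tray_center in the frame of case between 0.016 and 0.025 m and angle between tray_center's own z axis and vertical below 0.08 rad and linear speed of tray below 0.01 m/s and not (distance of any of bin, letters, tape from where it was at the start of the episode above 0.03 m)); the robot touches nothing.
It fails at once if a bystander (bin, letters or tape dispenser) is moved by more than 30 mm (distance of any of bin, letters, tape from where it was at the start of the episode above 0.03 m).
It fails at once if the tray is tipped by more than 0.6 rad (angle between tray_center's own z axis and vertical above 0.6 rad).
It fails at once if the case is rammed: the tray or the robot presses on it or its stop with more than 50 N (contact force between tray and stop above 50 N or contact force between any of tray, the arm, the fingers and case above 50 N).
It also fails if it takes over 64 s, if anything falls off the work surface, if the arm or the gripper's body presses on something with over 40 N, if the wrist force passes 120 N, or if a joint passes its speed limit or range.

### The arm

A 6-joint arm with a two-finger parallel gripper is mounted at the origin on the work surface. World frame = base frame: x ahead of the robot, y to its left, z up, the work surface at z = 0. Lengths are in m, angles in rad, forces in N, time in s.
With the tool pointing down it reaches from about 0.35 to 0.975 m from the base axis. Payload 4.9 kg.
Tool frame: the origin (TCP) lies on the front face of the gripper's body, between the roots of the fingers; the fingertips stand ctrl.tip_extent ahead of it and the grasp point (between the pads) lies 54 mm ahead of it (ctrl.tip_extent is the distance from the TCP to the fingertips, in m); z points along the fingers, y is the line along which they close (so a half turn about z gives the same grasp; the last joint's range is limited). The gripper opens to 85 mm and grips with 20 to 120 N. Pads are 22 mm wide; open, the fingers measure 114 mm over their backs; the gripper's body (76 mm by 85 mm) begins 54 mm behind the grasp point. The pads swing forward as they close: fully open they stand 13 mm farther back than shut.
Start: joints at [-1.345, 0.053, 1.613, -0, 1.476, -0.119], TCP at [0.211, -0.588, 0.304] pointing down, gripper open.
Joint ranges: [-3.01, 3.01], [-1.01, 2.22], [0.06, 2.58], [-1.02, 4.17], [0.09, 2.62], [-3.14, 3.14]. Speed limits (rad/s): [2.57, 2.57, 3.14, 3.14, 3.14, 3.14].

### API

Orientations are given as a rotation vector (axis times angle).
In Python, from station import ctrl gives the robot as it stands.
- The arm moves only by the tool apply_moves, never from a script. Its argument "rows" is one flat list of numbers, 6 for each row, row after row: the shift along the tool's x, y, z normalised to -1 to 1, where 1 is 0.6 m, then the turn, a rotation vector about the tool's x, y, z normalised to -1 to 1, where 1 is 90 degrees. A call has 1 to 20 rows; each row is the pose to reach, as a shift and turn from the pose commanded when the call began, along the tool's axes at that moment; what a row does not reach only later rows make up. A row lasts 1/10 s, in which the tool goes at most 50 mm and 8.59 degrees, less where a joint would pass 70% of its speed; a pose out of reach is approached as far as the arm can. A call with a number of a shift or a turn outside -1 to 1 is refused whole. A call with a gripper value outside its range is refused whole. "grip" is the opening, from 0 (shut) to 1 (fully open), set as the call begins (left out, the last holds). The fingers move at their own pace and stop on an object; "grip_force" is the grip in N (left out, the last holds). Time passes only in rows, so rows that repeat a pose let the fingers close. It gives the time, the measured TCP pose, the force, the opening and the grip force at its end, in the units of the state.
- ctrl.get_obs(): the state, without advancing time (a new reading comes with each control period).
- ctrl.get_image(name): name is "scene" or "side" or "wrist"; returns (picture, depth): 384x512x3 uint8, blue, green, red; 384x512 float32, m along the optical axis (not along the pixel's ray), 0 where there is no reading.
- ctrl.camera_model(name): a dict with "mtx" (3x3 intrinsics, pixels), "k1" (the pictures are not rectified: a ray, as slopes to the right and down, at radius r is drawn at 1 + k1 r^2 times it, then the intrinsics apply), "R" (3x3) and "t" (3): a world point X has camera coordinates R X + t; the wrist camera has in their place "tool_from_camera" (4x4, takes a point from camera to tool coordinates, whose origin is the TCP and whose axes are the flange's). Camera axes: x right, y down, z forward; pixel columns grow to the right and rows downward; lengths in m; the calibration is good to about 2 mm. A picture is of the moment at which its call begins: read the wrist's pose just before it. camera_model takes no time and is no camera call.
- ctrl.finish_job(): hands the job in; it is judged then, once.
The state is a dict: "t": time; "q": joint angles; "dq": joint speeds; "effort": joint torques, N m; "tool_pos": TCP position; "tool_rot": TCP orientation; "contact_force": force on the tool from outside, world axes, zero at the start; "wrist_torque": the same for the moment, N m; "opening": finger opening in m; "grip_force": force on a finger pad.
Only numpy, scipy, OpenCV 4.12 (cv2) and the standard library are available. Lean on these libraries where they do the work, as an engineer would, in place of code of your own. Each camera call takes 0.05 s, during which the arm holds its last target. There are 200 camera calls.

## Working session

There is one attempt and no reset: what is moved stays moved. The work goes in short steps, Python scripts to look and compute and a tool call to move; the robot and the scene stay as the last step left them, time stands still between calls to the robot, and variables do not carry over. Pictures are saved under pics/ and viewed, at most 10 in all, crops included, and the job is handed in when it is done.

Besides the shell and the picture viewer there is one more tool, called after "Request:" by a JSON object that holds its "name" and its "arguments". apply_moves: Moves the arm, as the interface text tells. Its arguments: {"type":"object","properties":{"rows":{"type":"array","items":{"type":"number"}},"grip":{"type":"number"},"grip_force":{"type":"number"}},"required":["rows"]}

```bash
ls; mkdir -p pics
cat > h.py <<'E'
import numpy as np, cv2
from scipy.spatial.transform import Rotation as Ro
from station import ctrl
def cam(name,obs=None):
    m=ctrl.camera_model(name); K=np.array(m["mtx"]);k1=m["k1"]
    if name=="wrist":
        T=np.array(m["tool_from_camera"]); Rt=Ro.from_rotvec(obs["tool_rot"]).as_matrix()
        Rwc=Rt@T[:3,:3]; c=Rt@T[:3,3]+np.array(obs["tool_pos"])
    else:
        R=np.array(m["R"]); Rwc=R.T; c=-R.T@np.array(m["t"])
    return K,k1,Rwc,c
def rays(uv,K,k1):
    uv=np.atleast_2d(np.asarray(uv,float)).reshape(-1,2)
    d=np.stack([(uv[:,0]-K[0,2])/K[0,0],(uv[:,1]-K[1,2])/K[1,1]],1); s=d.copy()
    for _ in range(10): s=d/(1+k1*(s**2).sum(1,keepdims=True))
    return np.c_[s,np.ones(len(s))]
def onplane(uv,C,z):
    K,k1,R,c=C; r=rays(uv,K,k1)@R.T
    return c+r*((z-c[2])/r[:,2])[:,None]
def cloud(depth,C):
    K,k1,R,c=C; h,w=depth.shape
    u,v=np.meshgrid(np.arange(w),np.arange(h))
    r=rays(np.c_[u.ravel(),v.ravel()],K,k1)*depth.reshape(-1,1)
    return (r@R.T+c).reshape(h,w,3)
E
python3 - <<'E'
from h import *
o=ctrl.get_obs();print(o["t"],o["tool_pos"],o["tool_rot"],ctrl.tip_extent,o["contact_force"])
for n in ("scene","side"):
    im,d=ctrl.get_image(n);cv2.imwrite(f"pics/{n}0.png",im);np.savez(f"{n}0.npz",im=im,d=d)
    print(n,cam(n)[3])
E
```

```text
pics
0.0 [ 0.21113458 -0.58775848  0.30268976] [-3.09304474e+00 -5.38518075e-01  1.54996863e-04] 0.0726 [-0.28367211 -0.13026538  0.09255159]
scene [1.29631427 0.12798483 0.63718781]
side [ 0.48738798 -0.87884868  0.65396245]
```

View pics/scene0.png

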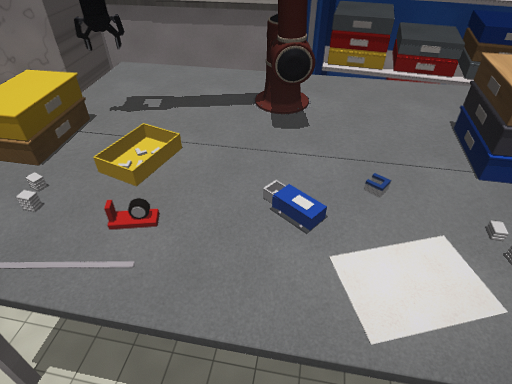

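View pics/side0.png

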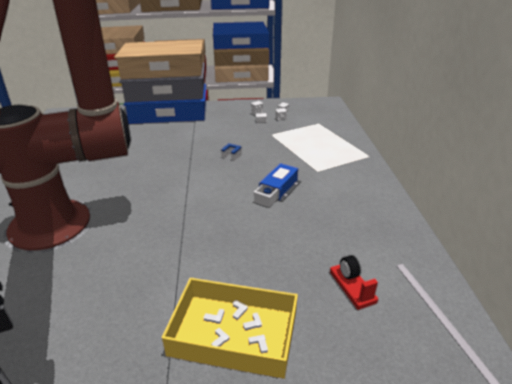

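The scene view shows the case at about (300,205) with the tray's plain end at (273,188), the letters at (378,182), the tape at (132,213) and the bin at (138,153). In the side view the case is at (280,180) and the tray end at (266,194).

Run:
```python
from h import *
for n,box in (("scene",(255,170,335,235)),("side",(245,155,310,212))):
    z=np.load(n+"0.npz");im,d=z["im"],z["d"];C=cam(n);P=cloud(d,C)
    hsv=cv2.cvtColor(im,cv2.COLOR_BGR2HSV)
    m=np.zeros(d.shape,bool);m[box[1]:box[3],box[0]:box[2]]=1
    blue=m&(hsv[...,0]>100)&(hsv[...,0]<130)&(hsv[...,1]>120)
    X=P[m&(d>0)]; 
    top=X[(X[:,2]>.039)&(X[:,2]<.052)]
    print(n,len(top),top.mean(0))
    r=cv2.minAreaRect((top[:,:2]*1000).astype(np.float32));print("top rect mm",r)
    Xb=P[blue&(d>0)];print("blue",len(Xb),Xb.mean(0),np.percentile(Xb[:,2],[2,50,98]))
    lo=X[(X[:,2]>.028)&(X[:,2]<.039)];
    a=.0
    # rest above bench
    hi=X[X[:,2]>.02]; r=cv2.minAreaRect((hi[:,:2]*1000).astype(np.float32));print("all",r)
    print(np.percentile(X[:,2],[5,25]))
```

```text
scene 861 [0.63320917 0.12354985 0.04284399]
top rect mm ((629.292236328125, 121.83032989501953), (126.45535278320312, 65.25348663330078), 56.40753173828125)
blue 1231 [0.64333221 0.12133124 0.03329139] [0.00526979 0.04115748 0.04451683]
all ((618.8949584960938, 104.33755493164062), (168.40057373046875, 66.5595474243164), 57.034427642822266)
[-0.00277443 -0.00140336]
side 544 [0.62774949 0.11370142 0.04483384]
top rect mm ((619.748779296875, 104.00236511230469), (169.00442504882812, 67.71803283691406), 54.593894958496094)
blue 558 [0.63212699 0.10439666 0.03747307] [0.0089688  0.04400637 0.0471287 ]
all ((616.4820556640625, 103.23870849609375), (173.218505859375, 69.51699829101562), 56.61994552612305)
[-0.00061143  0.00084715]
```

```bash
cat >> h.py <<'E'
def plan(pos,yaw=None,obs=None,tilt0=True):
    """shift/turn numbers (normalised) to bring TCP to pos, tool down with tool y at world angle yaw"""
    o=obs or ctrl.get_obs(); R0=Ro.from_rotvec(o["tool_rot"])
    s=R0.inv().apply(np.array(pos)-o["tool_pos"])/.6
    x=R0.as_matrix()
    if yaw is None: t=np.zeros(3)
    else:
        y=np.array([np.cos(yaw),np.sin(yaw),0]);z=np.array([0,0,-1.]);
        Rg=Ro.from_matrix(np.c_[np.cross(y,z),y,z]); t=(R0.inv()*Rg).as_rotvec()/(np.pi/2)
    print("shift",s.round(4),"turn",t.round(4)); return s,t
E
python3 - <<'E'
from h import *
o=ctrl.get_obs();R=Ro.from_rotvec(o["tool_rot"]).as_matrix()
print(R.round(3));print(np.array(ctrl.camera_model("wrist")["tool_from_camera"]).round(3))
a=np.radians(56.5)
for y in (a+np.pi/2,a-np.pi/2): plan((.565,.025,.30),y)
E
```

```text
[[ 0.941  0.338 -0.   ]
 [ 0.338 -0.941  0.002]
 [ 0.    -0.002 -1.   ]]
[[ 0.    -0.96  -0.282  0.072]
 [ 1.     0.    -0.     0.001]
 [ 0.    -0.282  0.96  -0.07 ]
 [ 0.     0.     0.     1.   ]]
shift [ 0.9002 -0.7619  0.0062] turn [-7.0000e-04  1.4000e-03  1.5917e+00]
shift [ 0.9002 -0.7619  0.0062] turn [-0.0011 -0.0005 -0.4083]
```

Request:
{"name": "apply_moves", "arguments": {"rows": [0.9,-0.762,0.006,0,0,-0.408,0.9,-0.762,0.006,0,0,-0.408,0.9,-0.762,0.006,0,0,-0.408,0.9,-0.762,0.006,0,0,-0.408,0.9,-0.762,0.006,0,0,-0.408,0.9,-0.762,0.006,0,0,-0.408,0.9,-0.762,0.006,0,0,-0.408,0.9,-0.762,0.006,0,0,-0.408,0.9,-0.762,0.006,0,0,-0.408,0.9,-0.762,0.006,0,0,-0.408,0.9,-0.762,0.006,0,0,-0.408,0.9,-0.762,0.006,0,0,-0.408,0.9,-0.762,0.006,0,0,-0.408,0.9,-0.762,0.006,0,0,-0.408,0.9,-0.762,0.006,0,0,-0.408,0.9,-0.762,0.006,0,0,-0.408,0.9,-0.762,0.006,0,0,-0.408,0.9,-0.762,0.006,0,0,-0.408], "grip": 1}}

```text
t: 1.9
tool_pos: [0.5644, 0.0233, 0.3001]
tool_rot: [2.769, 1.484, -0.001]
contact_force: [0.2, -1.1, 0.1]
opening: 0.0852
grip_force: 0.0
```

Run:
```python
from h import *
o=ctrl.get_obs();im,d=ctrl.get_image("wrist");cv2.imwrite("pics/w1.png",im);np.savez("w1.npz",im=im,d=d,o=o)
print(o["t"],o["tool_pos"],o["q"])
C=cam("wrist",o);P=cloud(d,C)
hsv=cv2.cvtColor(im,cv2.COLOR_BGR2HSV)
X=P[(d>0)];near=(abs(X[:,0]-.615)<.12)&(abs(X[:,1]-.10)<.13);X=X[near]
print("bench z",np.median(X[X[:,2]<.01][:,2]))
for n,lo,hi in (("case top",.04,.05),("tray rim",.032,.0385),("any",.02,.06)):
    T=X[(X[:,2]>lo)&(X[:,2]<hi)]
    if len(T)>20: print(n,len(T),cv2.minAreaRect((T[:,:2]*1000).astype(np.float32)),np.median(T[:,2]))
```

```text
1.9 [0.56441055 0.02330826 0.30013218] [-9.03221079e-02 -8.76018913e-02  1.75776623e+00 -3.75360091e-04
  1.47183606e+00  4.96705732e-01]
bench z 0.00033539115738762115
case top 7407 ((627.8433227539062, 117.03225708007812), (115.60838317871094, 68.6551513671875), 56.23260498046875) 0.04439065140863846
tray rim 451 ((583.3577880859375, 51.34552764892578), (41.97945022583008, 50.144935607910156), 54.787471771240234) 0.037161724826975495
any 8053 ((615.7191162109375, 99.11760711669922), (158.69017028808594, 68.64805603027344), 56.43036651611328) 0.04429792702749641
```

View pics/w1.png

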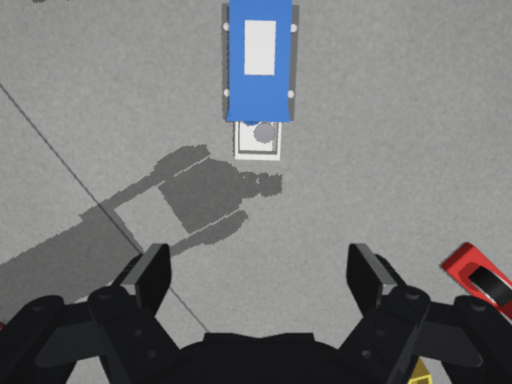

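The wrist view shows the case mouth edge at v≈120 (u 226–291) and the plain end at v≈160 (u 235–281). The view is nearly axis-aligned.

```bash
cat >> h.py <<'E'
def casefit(im,d,o,th=np.radians(56.3),near=(.615,.10)):
    C=cam("wrist",o);P=cloud(d,C);hsv=cv2.cvtColor(im,cv2.COLOR_BGR2HSV)
    X=P[(d>0)&(np.abs(P[...,2]-.0445)<.004)];X=X[np.hypot(X[:,0]-near[0],X[:,1]-near[1])<.15][:,:2]
    for _ in range(4):
        e=np.array([np.cos(th),np.sin(th)]);n=np.array([-e[1],e[0]]);s=X@e;l=X@n
        s0=np.percentile(s,.5);b=np.arange(s0+.025,min(s.max()-.004,s0+.12),.002)
        L=[];Rr=[];c=[]
        for q in b:
            k=l[(s>=q)&(s<q+.002)]
            if len(k)>15: c.append(q+.001);L.append(k.max());Rr.append(k.min())
        pl=np.polyfit(c,L,1);pr=np.polyfit(c,Rr,1);th+=np.arctan((pl[0]+pr[0])/2)
    f=[k for k in [l[(s>=s0+.002)&(s<s0+.004)]]][0]
    lat=np.median((np.array(L)+np.array(Rr))/2)
    print("theta",th,np.degrees(th),"s_mouth",s0,"lat",lat,"width",np.median(np.array(L)-np.array(Rr)),"mouth lat/width",(f.max()+f.min())/2,f.max()-f.min(),"len",s.max()-s0)
    print("mouth xy",e*s0+n*lat); return th,s0,lat
E
python3 - <<'E'
from h import *
z=np.load("w1.npz",allow_pickle=True);im,d,o=z["im"],z["d"],z["o"].item()
th,s0,lat=casefit(im,d,o)
P=cloud(d,cam("wrist",o));e=np.array([np.cos(th),np.sin(th)]);n=np.array([-e[1],e[0]])
X=P[(d>0)&(P[...,2]>.031)&(P[...,2]<.04)][:,:2];X=X[np.hypot(X[:,0]-.583,X[:,1]-.051)<.06]
s=X@e-s0;l=X@n-lat;k=s<-.008
print("tray end s",np.percentile(s,1),"lat range",np.percentile(l[k],[.5,99.5]),np.degrees(cv2.minAreaRect((X[k]*1000).astype(np.float32))[2]*np.pi/180))
K=cam("wrist",o)
m=(cv2.cvtColor(im,cv2.COLOR_BGR2HSV)[...,1]<60)&(cv2.cvtColor(im,cv2.COLOR_BGR2HSV)[...,2]>190);m[:,:225]=0;m[:,292:]=0;m[:124]=0;m[170:]=0
v,u=np.nonzero(m);W=onplane(np.c_[u,v],K,.037)[:,:2];print("white: s",(W@e-s0).min(),"l",(W@n-lat).min(),(W@n-lat).max())
uv=[(226,121),(291,121)];W=onplane(uv,K,.044)[:,:2];print("mouth corners by ray s,l",W@e-s0,W@n-lat)
E
```

```text
theta 0.9655117243973028 55.319746878363766 s_mouth 0.3962694651043786 lat -0.4505215888523457 width 0.060686310528963644 mouth lat/width -0.44987457788022833 0.06077436595657287 len 0.11542141093608732
mouth xy [0.59595781 0.06952323]
tray end s -0.042972855852016205 lat range [-0.02472649  0.02504805] 55.32318115234375
white: s -0.04334257721534157 l -0.02525635264042686 0.024991025824799118
mouth corners by ray s,l [-0.00110668  0.000176  ] [ 0.03393382 -0.03511934]
```

Run:
```python
from h import *
th=np.radians(55.32);e=np.array([np.cos(th),np.sin(th)]);n=np.array([-e[1],e[0]])
p=e*(.3963-.025)+n*-.4503;print(p)
plan((*p,.14),th-np.pi/2);plan((*p,.078),th-np.pi/2)
```

```text
[0.58156784 0.04911852]
shift [ 5.170e-02 -1.000e-04  2.671e-01] turn [0.     0.0002 0.0115]
shift [ 5.180e-02 -1.000e-04  3.704e-01] turn [0.     0.0002 0.0115]
```

Request:
{"name": "apply_moves", "arguments": {"rows": [0.0517,0,0.08,0,0,0.0115,0.0517,0,0.16,0,0,0.0115,0.0517,0,0.24,0,0,0.0115,0.0517,0,0.267,0,0,0.0115,0.0517,0,0.267,0,0,0.0115,0.0517,0,0.267,0,0,0.0115]}}

```text
t: 2.55
tool_pos: [0.5824, 0.0496, 0.141]
tool_rot: [2.782, 1.459, 0.001]
contact_force: [-0.2, -0.2, 0.2]
opening: 0.0855
grip_force: 0.0
```

Run:
```python
from h import *
o=ctrl.get_obs();print(o["tool_pos"],o["dq"].round(3))
im,d=ctrl.get_image("wrist");cv2.imwrite("pics/w2.png",im);np.savez("w2.npz",im=im,d=d,o=o)
casefit(im,d,o)
plan((.5816,.0491,.078),np.radians(-34.68))
```

```text
[0.58241036 0.04957496 0.14098919] [ 0.004 -0.029 -0.038  0.001 -0.004  0.001]
theta 0.9628517984061168 55.16734434525166 s_mouth 0.39716707759536546 lat -0.4494234450313294 width 0.06089274933784086 mouth lat/width -0.44951033081592817 0.06701686995260908 len 0.09933450960443124
mouth xy [0.59575194 0.06930184]
shift [-0.0026 -0.002   0.1072] turn [ 0.0019 -0.0012  0.0006]
```

View pics/w2.png

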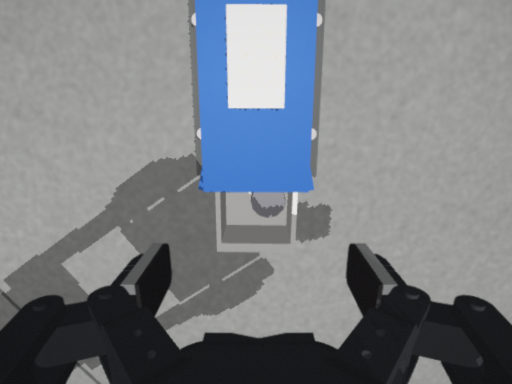

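Fingers at u≈170 and 347 straddle the tray (u 216–297, end at v≈250) and are centred on it. Descending and gripping.

Request:
{"name": "apply_moves", "arguments": {"rows": [-0.002,-0.001,0.05,0,0,0,-0.002,-0.001,0.1,0,0,0,-0.002,-0.001,0.107,0,0,0,-0.002,-0.001,0.107,0,0,0]}}

```text
t: 3.0
tool_pos: [0.5815, 0.0496, 0.0771]
tool_rot: [2.781, 1.461, 0.002]
contact_force: [0.2, 0.4, 0.3]
opening: 0.0855
grip_force: 0.0
```

Request:
{"name": "apply_moves", "arguments": {"rows": [0,0,0,0,0,0,0,0,0,0,0,0,0,0,0,0,0,0,0,0,0,0,0,0,0,0,0,0,0,0,0,0,0,0,0,0], "grip": 0, "grip_force": 45}}

```text
t: 3.6
tool_pos: [0.5822, 0.0498, 0.0782]
tool_rot: [2.78, 1.461, 0.004]
contact_force: [-1.4, -1.4, 7.0]
opening: 0.049
grip_force: 46.5
```

Request:
{"name": "apply_moves", "arguments": {"rows": [-0.01,0,0,0,0,0,-0.02,0,0,0,0,0,-0.035,0,0,0,0,0,-0.05,0,0,0,0,0]}}

```text
t: 4.0
tool_pos: [0.5653, 0.0251, 0.0777]
tool_rot: [2.78, 1.46, 0.008]
contact_force: [1.3, 2.4, 4.9]
opening: 0.0494
grip_force: 46.7
```

Request:
{"name": "apply_moves", "arguments": {"rows": [-0.02,0,0,0,0,0,-0.04,0,0,0,0,0,-0.06,0,0,0,0,0,-0.08,0,0,0,0,0,-0.1,0,0,0,0,0,-0.12,0,0,0,0,0,-0.14,0,0,0,0,0,-0.14,0,0.0,0,0,0,-0.14,0,0.004,0,0,0,-0.14,0,0.005,0,0,0,-0.14,0,0.005,0,0,0]}}

```text
t: 5.1
tool_pos: [0.5152, -0.0454, 0.0753]
tool_rot: [-2.78, -1.461, 0.012]
contact_force: [-18.5, -4.2, 27.4]
opening: 0.049
grip_force: 50.2
```

Run:
```python
from h import *
o=ctrl.get_obs();print(o["tool_pos"],o["contact_force"],o["q"])
im,d=ctrl.get_image("wrist");cv2.imwrite("pics/w3.png",im);np.savez("w3.npz",im=im,d=d,o=o)
casefit(im,d,o,near=(.64,.14))
```

```text
[ 0.51515465 -0.04544966  0.07532549] [-18.49244671  -4.18150928  27.39822401] [-0.23013724  0.06490638  2.01593467 -0.00518189  1.06688446  0.37524759]Traceback (most recent call last):
  File "<stdin>", line 4, in <module>
  File "h.py", line 40, in casefit
    s0=np.percentile(s,.5);b=np.arange(s0+.025,min(s.max()-.004,s0+.12),.002)
    return _quantile_unchecked(
        a, q, axis, out, overwrite_input, method, keepdims, weights)
    return _ureduce(a,
                    func=_quantile_ureduce_func,
    ...<5 lines>...
                    overwrite_input=overwrite_input,
                    method=method)
    r = func(a, **kwargs)
    result = _quantile(arr,
                       quantiles=q,
    ...<2 lines>...
                       out=out,
                       weights=wgt)
    slices_having_nans = np.isnan(arr[-1, ...])
                                  ~~~^^^^^^^^^
IndexError: index -1 is out of bounds for axis 0 with size 0
```

View pics/w3.png

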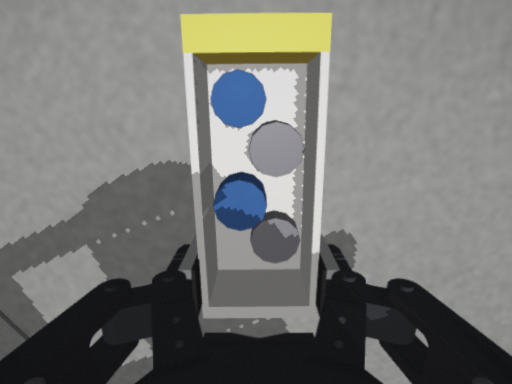

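The tray is fully out: yellow end at v≈15–50, plain end at v≈315 in the fingers. It is pressing lightly on the bench, so I relax, open, and regrip at the middle.

Request:
{"name": "apply_moves", "arguments": {"rows": [0,0,-0.004,0,0,0,0,0,-0.004,0,0,0,0,0,-0.004,0,0,0,0,0,-0.004,0,0,0], "grip": 1}}

```text
t: 5.55
tool_pos: [0.5157, -0.0439, 0.0745]
tool_rot: [-2.78, -1.461, 0.002]
contact_force: [-0.3, 0.2, 0.1]
opening: 0.0854
grip_force: 0.0
```

```bash
cat >> h.py <<'E'
def trayfit(tag,z=.034,white=185):
    o=ctrl.get_obs();im,d=ctrl.get_image("wrist");cv2.imwrite(f"pics/{tag}.png",im);np.savez(tag+".npz",im=im,d=d,o=o)
    C=cam("wrist",o);hsv=cv2.cvtColor(im,cv2.COLOR_BGR2HSV)
    y=((hsv[...,0]>20)&(hsv[...,0]<40)&(hsv[...,1]>120)&(hsv[...,2]>60)).astype(np.uint8)
    c=max(cv2.findContours(y,0,2)[0],key=cv2.contourArea)
    P=cloud(d,C);R=Ro.from_rotvec(o["tool_rot"])
    Y=onplane(c.reshape(-1,2),C,z); 
    print("tool",o["tool_pos"],"F",o["contact_force"].round(1),"yellow rect mm,deg",cv2.minAreaRect((Y[:,:2]*1000).astype(np.float32)))
    return o,im,d,C,P
E
python3 - <<'E'
from h import *
o,im,d,C,P=trayfit("w4")
X=P[(d>0)&(abs(P[...,2]-.0345)<.003)];X=X[np.hypot(X[:,0]-.54,X[:,1]+.01)<.1]
print(len(X),np.median(X[:,2]),cv2.minAreaRect((X[:,:2]*1000).astype(np.float32)))
tx=Ro.from_rotvec(o["tool_rot"]).as_matrix()[:,0];print(np.degrees(np.arctan2(tx[1],tx[0])))
E
```

```text
tool [ 0.51572796 -0.04386517  0.07453853] F [-0.3  0.2  0.1] yellow rect mm,deg ((568.367431640625, 31.54416847229004), (15.06770133972168, 49.77949142456055), 55.949623107910156)
13194 0.034295980725109344 ((538.4561157226562, -11.650863647460938), (121.43202209472656, 113.23625946044922), 56.726226806640625)
55.45414401609877
```

Request:
{"name": "apply_moves", "arguments": {"rows": [0.022,0,-0.003,0,0,0,0.044,0,-0.003,0,0,0,0.066,0,-0.003,0,0,0,0.066,0,-0.003,0,0,0]}}

```text
t: 6.0
tool_pos: [0.5399, -0.0099, 0.0774]
tool_rot: [2.779, 1.464, 0.001]
contact_force: [-0.2, -0.3, 1.2]
opening: 0.0854
grip_force: 0.0
```

Request:
{"name": "apply_moves", "arguments": {"rows": [0,0,0,0,0,0,0,0,0,0,0,0,0,0,0,0,0,0,0,0,0,0,0,0,0,0,0,0,0,0,0,0,0,0,0,0], "grip": 0, "grip_force": 45}}

```text
t: 6.6
tool_pos: [0.5386, -0.0117, 0.0772]
tool_rot: [2.781, 1.461, -0.0]
contact_force: [0.1, -0.3, 0.7]
opening: 0.0495
grip_force: 48.7
```

Request:
{"name": "apply_moves", "arguments": {"rows": [0,0,-0.008,0,0,0,0,0,-0.017,0,0,0,0,0,-0.025,0,0,0,0,0,-0.025,0,0,0]}}

```text
t: 7.0
tool_pos: [0.5393, -0.0115, 0.0933]
tool_rot: [2.78, 1.461, 0.003]
contact_force: [0.1, 0.4, -0.5]
opening: 0.0492
grip_force: 48.5
```

Request:
{"name": "apply_moves", "arguments": {"rows": [0,0,0,0,0,-0.09,0,0,0,0,0,-0.18,0,0,0,0,0,-0.27,0,0,0,0,0,-0.36,0,0,0,0,0,-0.45,0,0,0,0,0,-0.54,0,0,0,0,0,-0.63,0,0,0,0,0,-0.72,0,0,0,0,0,-0.81,0,0,0,0,0,-0.9,0,0,0,0,0,-1,0,0,0,0,0,-1]}}

```text
t: 8.2
tool_pos: [0.5386, -0.0114, 0.0921]
tool_rot: [-0.933, -3.0, -0.0]
contact_force: [-0.7, 0.2, -1.2]
opening: 0.0493
grip_force: 48.4
```

Request:
{"name": "apply_moves", "arguments": {"rows": [0,0,0,0,0,-0.09,0,0,0,0,0,-0.18,0,0,0,0,0,-0.27,0,0,0,0,0,-0.36,0,0,0,0,0,-0.45,0,0,0,0,0,-0.54,0,0,0,0,0,-0.63,0,0,0,0,0,-0.72,0,0,0,0,0,-0.81,0,0,0,0,0,-0.9,0,0,0,0,0,-1,0,0,0,0,0,-1]}}

```text
t: 9.4
tool_pos: [0.5387, -0.0114, 0.0921]
tool_rot: [1.458, -2.783, -0.0]
contact_force: [-0.0, -0.2, -0.7]
opening: 0.0494
grip_force: 48.4
```

Run:
```python
from h import *
o,im,d,C,P=trayfit("w5",z=.051)
tx=Ro.from_rotvec(o["tool_rot"]).as_matrix();print(tx.round(4),np.degrees(np.arctan2(tx[1,0],tx[0,0])),o["q"])
X=P[(d>0)&(P[...,2]>.03)];print(np.percentile(X[:,2],[5,25,50,75]))
```

```text
tool [ 0.53865462 -0.01143208  0.09209878] F [-0.  -0.2 -0.7] yellow rect mm,deg ((507.7327880859375, -58.55047607421875), (14.009934425354004, 48.8722038269043), 55.96137237548828)
[[-0.5694 -0.8221 -0.    ]
 [-0.8221  0.5694  0.    ]
 [ 0.      0.     -1.    ]] -124.70621678091062 [-1.59384047e-01  8.21342041e-02  1.96351722e+00  1.49167992e-05
  1.09597053e+00 -2.69524577e+00]
[0.0333552  0.04971076 0.08422774 0.10124853]
```

View pics/w5.png

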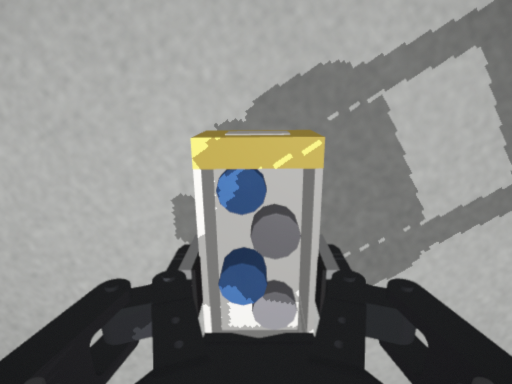

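Tray reversed: yellow end at v≈135–165, away from the case, and square in the fingers. Next I lower it to about 4 mm and approach.

Request:
{"name": "apply_moves", "arguments": {"rows": [0,-0.0011,0.006,0,0,0,0,-0.0011,0.012,0,0,0,0,-0.0011,0.018,0,0,0,-0.02,-0.0011,0.018,0,0,0,-0.04,-0.0011,0.018,0,0,0,-0.055,-0.0011,0.018,0,0,0,-0.055,-0.0011,0.018,0,0,0,-0.055,-0.0011,0.018,0,0,0]}}

```text
t: 10.25
tool_pos: [0.5582, 0.0158, 0.0814]
tool_rot: [1.463, -2.78, 0.0]
contact_force: [-0.3, 0.7, -1.7]
opening: 0.0493
grip_force: 48.4
```

Run:
```python
from h import *
o,im,d,C,P=trayfit("w6",z=.038)
R=Ro.from_rotvec(o["tool_rot"]).as_matrix();p=o["tool_pos"];e=np.array([.5694,.8221]);n=np.array([-.8221,.5694])
print("s",p[:2]@e-.3967,"lat",p[:2]@n)
im,d=ctrl.get_image("side");cv2.imwrite("pics/s6.png",cv2.resize(im[140:240,220:340],None,fx=5,fy=5,interpolation=2))
```

```text
tool [0.55820558 0.01581942 0.08139606] F [-0.3  0.7 -1.7] yellow rect mm,deg ((527.7437744140625, -31.222063064575195), (14.299636840820312, 50.023521423339844), 56.16403579711914)
s -0.06585260034815837 lat -0.4498932262774463
```

View pics/s6.png

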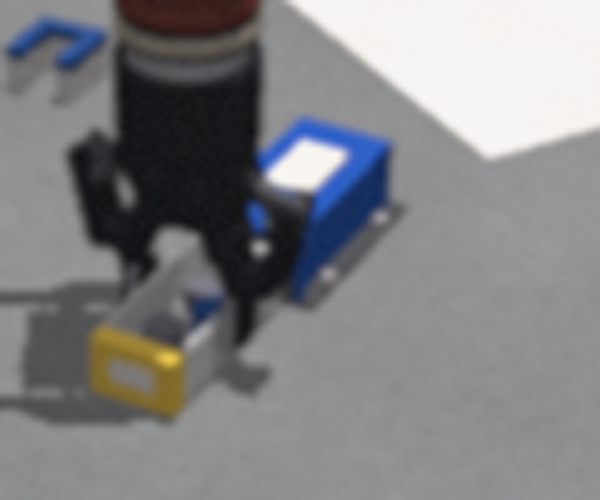

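Side crop: the tray is lined up with the case mouth, yellow end out. Inserting slowly.

Request:
{"name": "apply_moves", "arguments": {"rows": [-0.006,0,0,0,0,0,-0.012,0,0,0,0,0,-0.018,0,0,0,0,0,-0.024,0,0,0,0,0,-0.024,0,0,0,0,0]}}

```text
t: 10.85
tool_pos: [0.5664, 0.0276, 0.0814]
tool_rot: [-1.462, 2.78, -0.0]
contact_force: [-0.0, -0.0, -0.9]
opening: 0.0494
grip_force: 48.4
```

Free so far (about 8 mm in); continuing through the flare.

Request:
{"name": "apply_moves", "arguments": {"rows": [-0.006,0,0,0,0,0,-0.012,0,0,0,0,0,-0.018,0,0,0,0,0,-0.022,0,0,0,0,0,-0.022,0,0,0,0,0]}}

```text
t: 11.35
tool_pos: [0.5738, 0.0384, 0.0814]
tool_rot: [-1.462, 2.781, -0.0]
contact_force: [0.8, -0.6, -1.1]
opening: 0.0495
grip_force: 48.4
```

Request:
{"name": "apply_moves", "arguments": {"rows": [-0.006,0,0,0,0,0,-0.012,0,0,0,0,0,-0.018,0,0,0,0,0,-0.024,0,0,0,0,0,-0.024,0,0,0,0,0]}}

```text
t: 11.85
tool_pos: [0.5821, 0.0503, 0.0814]
tool_rot: [-1.462, 2.78, -0.0]
contact_force: [0.4, -0.5, -1.0]
opening: 0.0491
grip_force: 48.4
```

Request:
{"name": "apply_moves", "arguments": {"rows": [0,0,0.0015,0,0,0,0,0,0.0015,0,0,0,0,0,0.0015,0,0,0,0,0,0.0015,0,0,0], "grip": 1}}

```text
t: 12.25
tool_pos: [0.5818, 0.0499, 0.0805]
tool_rot: [-1.461, 2.781, -0.0]
contact_force: [0.8, 0.1, 0.4]
opening: 0.0854
grip_force: 0.0
```

Request:
{"name": "apply_moves", "arguments": {"rows": [0.02,0,0.001,0,0,0,0.04,0,0.001,0,0,0,0.06,0,0.001,0,0,0,0.06,0,0.001,0,0,0]}}

```text
t: 12.65
tool_pos: [0.5601, 0.0189, 0.0795]
tool_rot: [1.458, -2.782, -0.001]
contact_force: [-0.8, -0.6, 0.3]
opening: 0.0852
grip_force: 0.0
```

Request:
{"name": "apply_moves", "arguments": {"rows": [0,0,0,0,0,0,0,0,0,0,0,0,0,0,0,0,0,0,0,0,0,0,0,0,0,0,0,0,0,0,0,0,0,0,0,0], "grip": 0, "grip_force": 35}}

```text
t: 13.25
tool_pos: [0.5617, 0.0204, 0.0802]
tool_rot: [-1.461, 2.78, -0.001]
contact_force: [-0.2, 0.3, 3.2]
opening: 0.0496
grip_force: 36.4
```

Run:
```python
from h import *
o=ctrl.get_obs();im,d=ctrl.get_image("wrist");cv2.imwrite("pics/w7.png",im)
R=Ro.from_rotvec(o["tool_rot"]).as_matrix();print(R.round(4))
C=cam("wrist",o);P=cloud(d,C)
p=o["tool_pos"];e=np.array([.5694,.8221]);n=np.array([-.8221,.5694])
print("s",p[:2]@e-.3967,"lat",p[:2]@n)
hsv=cv2.cvtColor(im,cv2.COLOR_BGR2HSV)
y=(hsv[...,0]>20)&(hsv[...,0]<40)&(hsv[...,1]>120)&(hsv[...,2]>60)&(d>0)
Y=P[y];s=Y[:,:2]@e-.3967;l=Y[:,:2]@n
print("yellow s",np.percentile(s,[1,50,99]),"lat",np.percentile(l,[1,99]),"z",np.percentile(Y[:,2],[50,90,98]))
```

```text
[[-5.671e-01 -8.237e-01  7.000e-04]
 [-8.237e-01  5.671e-01  0.000e+00]
 [-4.000e-04 -6.000e-04 -1.000e+00]]
s -0.06005268751638593 lat -0.4501639329323677
yellow s [-0.08615925 -0.08316158 -0.07432059] lat [-0.47597541 -0.42710293] z [0.03421389 0.0352555  0.03576412]
```

View pics/w7.png

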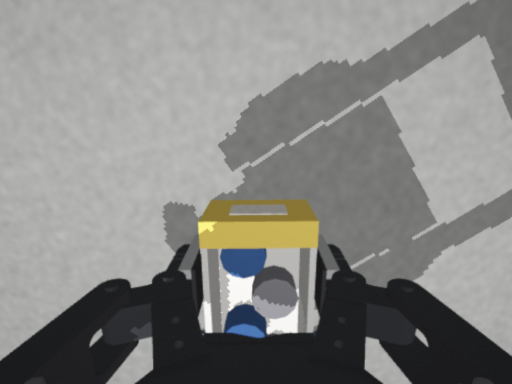

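Wrist view: yellow end at v≈200–245, gripped near its end and drooping slightly onto the bench, as expected. Levelling it, then inserting further.

Request:
{"name": "apply_moves", "arguments": {"rows": [0,0,-0.002,0,0.01,0,-0.002,0,-0.004,0,0.019,0,-0.002,0,-0.004,0,0.019,0]}}

```text
t: 13.6
tool_pos: [0.562, 0.0215, 0.082]
tool_rot: [1.449, -2.756, 0.022]
contact_force: [0.5, -0.0, -0.3]
opening: 0.0498
grip_force: 36.3
```

Request:
{"name": "apply_moves", "arguments": {"rows": [-0.006,0,0,0,0,0,-0.012,0,0,0,0,0,-0.018,0,0,0,0,0,-0.024,0,0,0,0,0,-0.024,0,0,0,0,0]}}

```text
t: 14.1
tool_pos: [0.5706, 0.0336, 0.0819]
tool_rot: [1.45, -2.758, 0.022]
contact_force: [0.4, -0.4, 2.1]
opening: 0.0494
grip_force: 36.5
```

Request:
{"name": "apply_moves", "arguments": {"rows": [-0.006,0,-0.0005,0,0,0,-0.012,0,-0.001,0,0,0,-0.018,0,-0.0015,0,0,0,-0.024,0,-0.002,0,0,0,-0.032,0,-0.002,0,0,0,-0.032,0,-0.002,0,0,0]}}

```text
t: 14.7
tool_pos: [0.5813, 0.0497, 0.0822]
tool_rot: [1.45, -2.758, 0.021]
contact_force: [-1.0, -0.7, -1.0]
opening: 0.0494
grip_force: 36.3
```

Request:
{"name": "apply_moves", "arguments": {"rows": [0,0,0.001,0,0,0,0,0,0.001,0,0,0,0,0,0.001,0,0,0,0,0,0.001,0,0,0], "grip": 1}}

```text
t: 15.1
tool_pos: [0.5811, 0.0489, 0.0818]
tool_rot: [1.449, -2.758, 0.022]
contact_force: [-0.0, 0.6, 0.0]
opening: 0.0855
grip_force: 0.0
```

Request:
{"name": "apply_moves", "arguments": {"rows": [0.03,0,0,0,0,0,0.06,0,0.003,0,0,0,0.09,0,0.005,0,-0.019,0,0.09,0,0.006,0,-0.019,0,0.09,0,0.006,0,-0.019,0]}}

```text
t: 15.6
tool_pos: [0.5497, 0.0035, 0.0797]
tool_rot: [1.458, -2.782, -0.0]
contact_force: [0.8, 0.6, -0.4]
opening: 0.0856
grip_force: 0.0
```

Request:
{"name": "apply_moves", "arguments": {"rows": [0,0,0,0,0,0,0,0,0,0,0,0,0,0,0,0,0,0,0,0,0,0,0,0,0,0,0,0,0,0,0,0,0,0,0,0,0,0,0,0,0,0,0,0,0,0,0,0], "grip": 0}}

```text
t: 16.4
tool_pos: [0.5504, 0.0045, 0.0798]
tool_rot: [1.461, -2.781, -0.0]
contact_force: [-1.1, -0.4, 0.1]
opening: -0.0001
grip_force: 0.0
```

Run:
```python
from h import *
o=ctrl.get_obs();R=Ro.from_rotvec(o["tool_rot"]).as_matrix()
p=o["tool_pos"];e=np.array([.5694,.8221]);n=np.array([-.8221,.5694])
print(p,R.round(4).tolist(),"s",p[:2]@e-.3967,"lat",p[:2]@n,o["opening"])
im,d=ctrl.get_image("side");cv2.imwrite("pics/s8.png",cv2.resize(im[140:240,220:340],None,fx=5,fy=5,interpolation=2))
im,d=ctrl.get_image("scene")
C=cam("scene");P=cloud(d,C);hsv=cv2.cvtColor(im,cv2.COLOR_BGR2HSV)
y=(hsv[...,0]>20)&(hsv[...,0]<40)&(hsv[...,1]>120)&(hsv[...,2]>60)&(d>0)&(np.hypot(P[...,0]-.57,P[...,1]-.03)<.06)
Y=P[y];print(len(Y));
if len(Y): print(np.percentile(Y[:,:2]@e-.3967,[2,50,98]),np.percentile(Y[:,2],95))
```

```text
[0.55040821 0.0044596  0.07979389] [[-0.5672, -0.8236, -0.0001], [-0.8236, 0.5672, 0.0], [0.0, 0.0001, -1.0]] s -0.07963133394319738 lat -0.44995129229054537 -8.350770360904182e-05
136
[-0.05577944 -0.04106383 -0.03754617] 0.03734464659729575
```

View pics/s8.png

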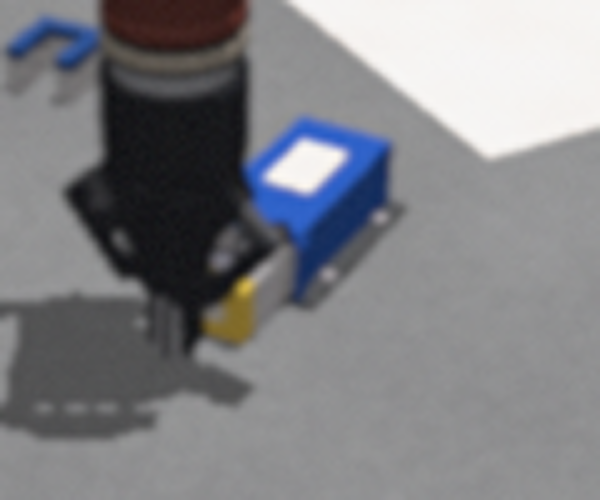

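Side crop: the tray is level, yellow end out, with the closed fingers behind its face. Pushing gently.

Request:
{"name": "apply_moves", "arguments": {"rows": [-0.01,0,0,0,0,0,-0.02,0,0,0,0,0,-0.027,0,0,0,0,0,-0.034,0,0,0,0,0,-0.041,0,0,0,0,0,-0.041,0,0,0,0,0]}}

```text
t: 17.1
tool_pos: [0.5647, 0.0252, 0.0799]
tool_rot: [-1.462, 2.78, 0.0]
contact_force: [-0.3, -0.5, -0.2]
opening: 0.0001
grip_force: 0.0
```

Request:
{"name": "apply_moves", "arguments": {"rows": [-0.006,0,0,0,0,0,-0.012,0,0,0,0,0,-0.018,0,0,0,0,0,-0.024,0,0,0,0,0]}}

```text
t: 17.5
tool_pos: [0.5726, 0.0368, 0.0797]
tool_rot: [1.461, -2.781, -0.0]
contact_force: [-1.3, -1.3, -0.1]
opening: -0.0004
grip_force: 0.4
```

Request:
{"name": "apply_moves", "arguments": {"rows": [-0.003,0,0,0,0,0,-0.006,0,0,0,0,0,-0.009,0,0,0,0,0,-0.012,0,0,0,0,0,-0.015,0,0,0,0,0,-0.018,0,0,0,0,0]}}

```text
t: 18.1
tool_pos: [0.5787, 0.0456, 0.0798]
tool_rot: [-1.461, 2.781, 0.0]
contact_force: [-0.1, -0.7, -1.0]
opening: 0.0001
grip_force: 0.3
```

Request:
{"name": "apply_moves", "arguments": {"rows": [-0.002,0,0,0,0,0,-0.004,0,0,0,0,0,-0.006,0,0,0,0,0]}}

```text
t: 18.4
tool_pos: [0.5807, 0.0485, 0.0798]
tool_rot: [1.461, -2.781, -0.0]
contact_force: [0.9, -0.4, -0.7]
opening: 0.0
grip_force: 0.3
```

Request:
{"name": "apply_moves", "arguments": {"rows": [-0.002,0,0,0,0,0,-0.004,0,0,0,0,0,-0.006,0,0,0,0,0]}}

```text
t: 18.7
tool_pos: [0.5828, 0.0514, 0.0798]
tool_rot: [-1.461, 2.781, 0.0]
contact_force: [-0.3, -0.1, -0.7]
opening: -0.0
grip_force: 0.2
```

Request:
{"name": "apply_moves", "arguments": {"rows": [-0.002,0,0,0,0,0,-0.004,0,0,0,0,0,-0.006,0,0,0,0,0]}}

```text
t: 19.0
tool_pos: [0.5837, 0.0528, 0.0798]
tool_rot: [1.46, -2.775, 0.003]
contact_force: [-8.4, -11.1, 7.3]
opening: 0.0002
grip_force: 6.9
```

Request:
{"name": "apply_moves", "arguments": {"rows": [-0.002,0,0,0,0,0,-0.004,0,0,0,0,0]}}

```text
t: 19.2
tool_pos: [0.584, 0.053, 0.0798]
tool_rot: [1.458, -2.77, 0.005]
contact_force: [-14.6, -17.5, 12.2]
opening: -0.0001
grip_force: 11.7
```

Firm resistance (about 23 N, motion stopped) with the end about 10 mm out, within the 2–14 range, so it is home. Backing off and checking.

Request:
{"name": "apply_moves", "arguments": {"rows": [0.01,0,0,0,0,0,0.04,0,0,0,0,0,0.08,0,-0.02,0,0,0,0.1,0,-0.08,0,0,0,0.1,0,-0.16,0,0,0,0.1,0,-0.2,0,0,0,0.1,0,-0.2,0,0,0,0.1,0,-0.2,0,0,0]}}

```text
t: 20.0
tool_pos: [0.5519, 0.0066, 0.2001]
tool_rot: [-1.461, 2.78, -0.001]
contact_force: [-0.7, 0.3, -0.7]
opening: 0.0002
grip_force: 0.0
```

Run:
```python
from h import *
print(ctrl.get_obs()["contact_force"])
im,d=ctrl.get_image("side");cv2.imwrite("pics/s9.png",cv2.resize(im[140:240,220:340],None,fx=5,fy=5,interpolation=2))
e=np.array([.5694,.8221]);n=np.array([-.8221,.5694])
for nm in ("side","scene"):
    im,d=ctrl.get_image(nm);C=cam(nm);P=cloud(d,C);hsv=cv2.cvtColor(im,cv2.COLOR_BGR2HSV)
    y=(hsv[...,0]>20)&(hsv[...,0]<40)&(hsv[...,1]>120)&(hsv[...,2]>60)&(d>0)&(np.hypot(P[...,0]-.59,P[...,1]-.06)<.06)
    Y=P[y];print(nm,len(Y),np.percentile(Y[:,:2]@e-.3967,[2,50]),np.percentile(Y[:,:2]@n+.45,[2,98]),np.percentile(Y[:,2],95))
```

```text
[-0.73860655  0.31745632 -0.73948702]
side 159 [-0.01420455 -0.0098331 ] [-0.02556517  0.02245241] 0.038999922591609525
scene 22 [-0.03872948 -0.00835774] [-0.02409085  0.03935775] 0.037384108007679745
```

View pics/s9.png

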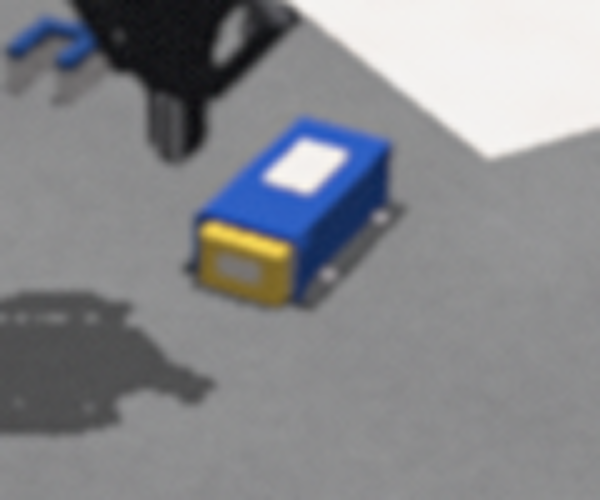

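The yellow end sits square at the mouth, about 10 mm out and level, and the robot is clear. Handing in.

```bash
python3 -c "
from station import ctrl
print(ctrl.finish_job())"
```

```text
the job is handed in; nothing more can be done
None
```

The tray is turned round and back in the case, yellow end out by about 10 mm. It was pushed until it met firm resistance at about 23 N, which I take to be the stop. The arm is clear, nothing else was touched, and I handed the job in at about 20 s; no verdict came back.

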